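# Consolidate the part-used stain trays and stack the empties

## Robot

A 6-joint arm with a two-finger parallel gripper is mounted at the origin on a cart in front of the work surface, level with it; the furniture and walls round the work are solid. World frame = base frame: x ahead of the robot, y to its left, z up, the work surface at z = 0. Lengths are in mm, angles in rad, forces in N, time in s.
With the tool pointing down it reaches from about 350 to 975 mm from the base axis. Payload 7.1 kg.
Tool frame: the origin (TCP) lies at the very end of the fingers, on their centre line; the grasp point (between the pads) lies 19 mm behind it (ctrl.grasp_offset is the distance from the TCP to the grasp point, in mm); z points along the fingers, y is the line along which they close (so a half turn about z gives the same grasp; the last joint's range is limited). The gripper opens to 88 mm and grips with 3 to 60 N. Pads are 20 mm wide; open, the fingers measure 115 mm over their backs; the gripper's body (75 mm by 178 mm) begins 61 mm behind the grasp point.
Start: joints at [1.263, 0.423, 1.63, -0, 1.089, -0.019], TCP at [177.97, 599.109, 222.675] pointing down, gripper open.
Joint ranges: [-3, 3], [-0.9, 2.11], [0.09, 2.58], [-1.31, 4.45], [0.11, 2.69], [-2.54, 2.54]. Speed limits (rad/s): [2.39, 2.39, 3.01, 3.14, 3.14, 3.14].

## Interface

Orientations are given as a rotation vector (axis times angle).
In Python, from workcell import ctrl, viewer, ticket, models gives the robot as it stands.
- The arm moves only by the tool play_rows, never from a script. Its arguments are lists of equal length, an entry for each row: "dp": the shift along the world's x, y, z in mm, a list of three; "yaw": the turn about the world's z in degrees. In form: {"dp": [[tx, ty, tz], ...], "yaw": [yaw, ...]}. A call has 1 to 8 rows; each row shifts and turns the commanded pose from where the row before left it; what a row does not reach is not made up. A row lasts 1/12 s, in which the tool goes at most 41.7 mm and 7.16 degrees, less where a joint would pass 70% of its speed; a pose out of reach is approached as far as the arm can. A call is refused whole if a number of a shift passes 41.7 or a number of a turn 7.16, either way. A call with a gripper value outside its range is refused whole. "gripper" is the closure, from 0 (fully open) to 1 (shut), set as the call begins (left out, the last holds). The fingers move at their own pace and stop on an object; the grip force is fixed at half the most. Time passes only in rows, so rows that do not move let the fingers close. It gives the time, the measured TCP pose, the force, the opening and the grip force at its end, in the units of the state.
- ctrl.get_obs(): the state, without advancing time (a new reading comes with each control period).
- viewer.get_image(name): name is "scene" or "side" or "wrist"; returns a dict with "pixels" (420x560x3 uint8, red, green, blue), "range_z" (420x560 float32, mm along the optical axis (not along the pixel's ray), 0 where there is no reading), "fx", "fy", "cx", "cy" (pixels), "dist_coeffs" ([k1, k2, p1, p2, k3] as OpenCV has them; the pictures are not rectified), "T" (4x4, takes a point from camera to world coordinates); the wrist camera has in their place "hand_eye" (4x4, takes a point from camera to tool coordinates, whose origin is the TCP and whose axes are the flange's). Camera axes: x right, y up, looking along -z (the intrinsics and any distortion apply to the point x, -y, -z); pixel columns grow to the right and rows downward; lengths in mm; the calibration is good to about 2 mm. A picture is of the moment at which its call begins: read the wrist's pose just before it.
- ticket.close_job(): hands the job in; it is judged then, once.
Trained networks look in a picture, given as the dict that the camera call returned (one of the last four; its "shot" number tells which), for a name from the list of things; names that differ only in an ending like _2 or _b are one class to them, and where a whole thing is asked for, a point or a joint stands for the part that bears it (a point fixed in the world has none). Each returns a list of dicts, best first, with "conf" (0 to 1); they miss things now and then, are a little off and sometimes report something else, mostly with a low value. They report only what shows in the picture. A call takes as long as a camera call. They do not tell look-alikes from the thing itself.
- models.look_for(picture, name): "bbox" ([centre column, centre row, width, height] in pixels, round what is visible of it).
- models.landmark_of(picture, name): "location" ([column, row] in pixels: a listed point, or the origin of a listed thing).
The state is a dict: "t": time; "qpos": joint angles; "qvel": joint speeds; "joint_torque": joint torques, N m; "ee_pos": TCP position; "orientation": TCP orientation; "ft_force": force on the tool from outside, world axes, zero at the start; "moment": the same for the moment, N m; "width": finger opening in mm; "grasp_force": force on a finger pad.
Only numpy, scipy, OpenCV 4.12 (cv2) and the standard library are available. Lean on these libraries where they do the work, as an engineer would, in place of code of your own. Each camera call takes 0.05 s, during which the arm holds its last target. There are 200 camera calls.

## Task

The three white trays of purple stain bottles are part used: one holds two bottles and the other two hold one each. Make one full tray by moving the two single bottles, upright, into the free pockets of the tray that already holds two, leaving that tray and its two bottles where they are. Then stack the two emptied trays squarely one on the other on the bench, with the upper one's foot fully seated in the rim of the lower one, without tipping any bottle over or disturbing the black-and-white objective case, the black card case and the round dish nearby.

Things in the scene. Friction and masses are not known exactly. Their poses are not given: they have to be found in the camera images.
- tray_a: white stacking tray for four dropper bottles, 163 x 43 mm, 30 mm high (thumb lips at the ends reach x = +-89 mm, z 27 to 30). Origin: centre of the underside, at bench height; x along the row, y across, z up. Pockets 37 mm square, centres at x = -60, -20, 20, 60 mm, y = 0, floor at z = 9 mm; dividers up to z = 22, 3 mm outer walls up to z = 30 (rim)
- tray_b: identical to tray_a. Below z = 6 mm each tray has only its round-edged foot, 152 x 32 mm, which drops into the rim opening (157 x 37 mm) of a tray underneath, either way round; the upper walls then rest on the lower rim, with the upper origin 24 mm above the lower. An empty tray weighs about 0.13 kg and is easily gripped across its 43 mm width at the middle
- tray_c: identical to tray_a. At the start one of the three trays (any of them) holds two bottles and the others one each, in any pockets; they stand side by side, about 0.14 m apart, in any order and each turned a little (up to 0.2 rad), long axis roughly away from the robot
- bottle_1: one of four identical purple dropper bottles with white label and white cap, 31 mm across, 74 mm tall, straight-sided up to about 45 mm above its base and narrower above. Origin: centre of its base; z up. About 35 g. It stands in a tray pocket at the start, so its top is 83 mm above the bench, and 53 mm of it stick out above the rim
- bottle_2: one of four identical purple dropper bottles with white label and white cap, 31 mm across, 74 mm tall, straight-sided up to about 45 mm above its base and narrower above. Origin: centre of its base; z up. About 35 g. It stands in a tray pocket at the start, so its top is 83 mm above the bench, and 53 mm of it stick out above the rim
- bottle_3: one of four identical purple dropper bottles with white label and white cap, 31 mm across, 74 mm tall, straight-sided up to about 45 mm above its base and narrower above. Origin: centre of its base; z up. About 35 g. It stands in a tray pocket at the start, so its top is 83 mm above the bench, and 53 mm of it stick out above the rim
- bottle_4: one of four identical purple dropper bottles with white label and white cap, 31 mm across, 74 mm tall, straight-sided up to about 45 mm above its base and narrower above. Origin: centre of its base; z up. About 35 g. It stands in a tray pocket at the start, so its top is 83 mm above the bench, and 53 mm of it stick out above the rim
- microscope: large fixed microscope to the left of the trays, keep clear of it: it spans x = 0.40 to 0.86 m and y = 0.15 to 0.46 m of the robot's base frame and is 0.57 m tall; the arm starts beside it, so draw the arm in before swinging to the trays. Origin: centre of its foot
- objective_case: bystander: screw case for a spare objective, black below and white above, 36 mm across, 59 mm tall, standing behind the trays. Origin: centre of its base
- card_case: bystander: flat black card case, 59 x 92 x 12 mm, lying behind the trays. Origin: centre of its underside, y along its length
- petri_dish: bystander: round pale dish with lid, 62 mm across, 13 mm high, on the bench near the front. Origin: centre of its underside
Things that resemble listed ones, but are neither listed nor needed, are in the scene too. What is shaped like the bottle_2 but pink is not meant.

How it is judged:
By the outcome, as a careful person would: the job done as asked, in the order asked, and still so for the second after the job is handed in, with the robot touching nothing.
It also fails if it takes over 69 s, if anything falls off the work surface, if the arm or the gripper's body presses on something with over 40 N, if the wrist force passes 120 N, or if a joint passes its speed limit or range.

## Working session

There is one attempt and no reset: what is moved stays moved. The work goes in short steps, Python scripts to look and compute and a tool call to move; the robot and the scene stay as the last step left them, time stands still between calls to the robot, and variables do not carry over. Pictures are saved under pics/ and viewed, at most 10 in all, crops included, and the job is handed in when it is done.

Besides the shell and the picture viewer there is one more tool, called after "Request:" as name([rows], argument=value, ...), one row to a line, values as JSON. play_rows: Moves the arm, as the interface text tells. Its arguments: {"type":"object","properties":{"dp":{"type":"array"},"yaw":{"type":"array"},"gripper":{"type":"number"}},"required":["dp","yaw"]}

```bash
mkdir -p pics
cat > h.py <<'E'
import numpy as np, cv2
from workcell import ctrl, viewer, ticket, models
from scipy.spatial.transform import Rotation as R
def shot(n):
    o=ctrl.get_obs(); d=viewer.get_image(n)
    if 'T' not in d:
        T=np.eye(4);T[:3,:3]=R.from_rotvec(o['orientation']).as_matrix();T[:3,3]=o['ee_pos'];d['W']=T@np.array(d['hand_eye'])
    else: d['W']=np.array(d['T'])
    return d
def cloud(d):
    h,w=d['range_z'].shape; v,u=np.mgrid[:h,:w].astype(float)
    K=np.array([[d['fx'],0,d['cx']],[0,d['fy'],d['cy']],[0,0,1]])
    p=cv2.undistortPoints(np.stack([u.ravel(),v.ravel()],1)[:,None],K,np.array(d['dist_coeffs'],float))[:,0]
    z=d['range_z'].ravel().astype(float)
    P=np.stack([p[:,0]*z,-p[:,1]*z,-z],1)@d['W'][:3,:3].T+d['W'][:3,3]
    P[z==0]=np.nan
    return P.reshape(h,w,3)
def save(d,f): cv2.imwrite('pics/'+f,d['pixels'][:,:,::-1])
E
python3 - <<'E'
from h import *
o=ctrl.get_obs();print(o['t'],o['orientation'],ctrl.grasp_offset)
a=shot('scene');b=shot('side')
cv2.imwrite('pics/a.png',cv2.resize(np.vstack([a['pixels'],b['pixels']])[:,:,::-1],None,fx=.71,fy=.71))
for n,d in(('scene',a),('side',b)):
    C=cloud(d)
    np.savez(n+'.npz',C=C,px=d['pixels'])
    for k in('tray_a','bottle_1','petri_dish','objective_case','card_case'):
        for r in models.look_for(d,k):
            u,v,w,h=r['bbox'];print(n,k,round(r['conf'],2),np.round(r['bbox']),np.round(C[int(np.clip(v,0,419)),int(np.clip(u,0,559))]))
E
```

```text
0.0 [-4.52082996e-01 -3.10865127e+00  2.31264326e-03] 18.700000000000003
scene tray_a 0.82 [389. 283.  32.  74.] [ 527. -287.   13.]
scene tray_a 0.71 [272. 217.  48.  56.] [550.   3.  54.]
scene tray_a 0.56 [320. 256.  50.  66.] [ 495. -136.   55.]
scene bottle_1 0.89 [342. 314.  19.  28.] [ 392. -227.   54.]
scene bottle_1 0.76 [319. 256.  11.  26.] [ 495. -136.   59.]
scene bottle_1 0.69 [388. 297.  16.  27.] [ 462. -295.   61.]
scene bottle_1 0.67 [260. 229.  15.  26.] [505.  10.  56.]
scene petri_dish 0.83 [193. 249.  23.  22.] [419. 139.  10.]
scene petri_dish 0.69 [347. 197.  14.  24.] [ 694. -126.   48.]
scene objective_case 0.72 [348. 197.  17.  25.] [ 695. -126.   44.]
scene card_case 0.82 [408. 213.  43.  32.] [ 746. -272.    9.]
side tray_a 0.97 [288. 211.  66.  38.] [568.  -3.  27.]
side tray_a 0.71 [364. 294.  78.  63.] [ 530. -287.   13.]
side tray_a 0.6 [310. 250.  79.  51.] [ 524. -140.   21.]
side bottle_1 0.87 [301. 243.  21.  34.] [ 497. -141.   55.]
side bottle_1 0.8 [346. 298.  22.  38.] [ 462. -304.   58.]
side bottle_1 0.76 [267. 208.  18.  26.] [517.   4.  56.]
side bottle_1 0.62 [282. 202.  15.  27.] [557.   5.  53.]
side bottle_1 0.6 [290. 296.  16.  39.] [ 399. -236.   46.]
side petri_dish 0.69 [205. 209.  32.  18.] [427. 144.  15.]
side objective_case 0.95 [368. 212.  16.  29.] [ 697. -132.   42.]
side objective_case 0.23 [209. 211.  33.  20.] [432. 140.  11.]
side card_case 0.82 [431. 245.  54.  37.] [ 742. -277.   12.]
```

View pics/a.png

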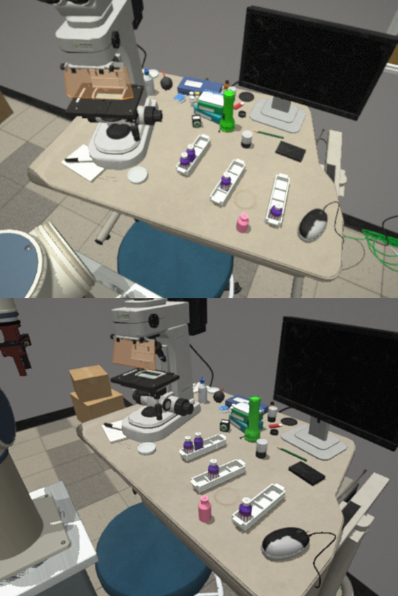

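The scene shows three trays:
- The left tray (scene px 272,217; y≈0) holds two purple bottles.
- The middle tray (320,256) and the right tray (389,283) hold one each.

The pink look-alike at (342,314) stands free and isn't wanted. Next I'll fit the tray and bottle poses.

```bash
cat >> h.py <<'E'
from scipy.optimize import minimize
def fit(P,c0,th0=0.):
    """P: points, white rim band. fit tray pose (x,y,th) to rim points z 25..33 """
    q=P[(abs(P[:,2]-29)<4)&(np.hypot(P[:,0]-c0[0],P[:,1]-c0[1])<100),:2]
    def f(s):
        c,sn=np.cos(s[2]),np.sin(s[2]);d=q-s[:2]
        x=abs(c*d[:,0]+sn*d[:,1]);y=abs(-sn*d[:,0]+c*d[:,1])
        a=np.abs(y-20)+np.maximum(x-81.5,0); e=np.abs(x-80)+np.maximum(y-21.5,0)
        l=np.maximum(x-89,0)+np.maximum(80-x,0)+np.maximum(y-21.5,0)
        g=np.minimum(np.minimum(a,e),l)
        return np.mean(np.minimum(g,8))
    best=min((minimize(f,[c0[0],c0[1],t],method='Nelder-Mead',options=dict(initial_simplex=[[c0[0],c0[1],t],[c0[0]+10,c0[1],t],[c0[0],c0[1]+10,t],[c0[0],c0[1],t+.1]],xatol=.02,fatol=.001)) for t in th0+np.arange(-.2,.21,.1)),key=lambda r:r.fun)
    return best.x,best.fun,len(q)
def caps(P,px):
    """white/any points z 70..88: bottle tops, cluster"""
    m=(P[:,2]>74)&(P[:,2]<90)&(P[:,0]>350)&(P[:,0]<680)&(P[:,1]>-400)&(P[:,1]<80)
    q=P[m][:,:2];out=[]
    while len(q):
        k=np.hypot(*(q-q[0]).T)<20
        k=np.hypot(*(q-q[k].mean(0)).T)<20
        if k.sum()>4: out.append((np.round((q[k].min(0)+q[k].max(0))/2),int(k.sum())))
        q=q[~k] if k.any() else q[1:]
    return out
E
python3 - <<'E'
from h import *
for n in('scene','side'):
    d=np.load(n+'.npz');P=d['C'].reshape(-1,3);px=d['px'].reshape(-1,3).astype(int)
    w=(px.min(1)>110)&((px.max(1)-px.min(1))<40)&np.isfinite(P[:,0])
    for c in((565,0),(525,-140),(528,-288)): 
        s,f,k=fit(P[w],c);print(n,np.round(s,3),round(f,2),k)
    print(caps(P[np.isfinite(P[:,0])],px))
E
```

```text
scene [ 5.77297e+02  1.66620e+01 -2.30000e-02] 1.13 258
scene [ 5.23474e+02 -1.31486e+02 -6.00000e-02] 1.1 349
scene [ 5.28371e+02 -2.89462e+02  1.13000e-01] 1.02 394
[(array([557.,  17.]), 43), (array([518.,  19.]), 48), (array([ 504., -130.]), 54), (array([ 470., -296.]), 70)]
side [ 5.7935e+02  1.5698e+01 -2.5000e-02] 1.45 298
side [ 5.25464e+02 -1.32519e+02 -6.40000e-02] 1.15 465
side [ 5.30056e+02 -2.90885e+02  1.13000e-01] 1.04 529
[(array([559.,  17.]), 35), (array([521.,  19.]), 36), (array([ 507., -131.]), 49), (array([ 471., -297.]), 84)]
```

Request:
play_rows([
  [0,-40,10],
  [0,-40,10],
  [0,-40,10],
  [0,-40,10],
  [0,-40,10],
  [0,-40,10],
  [0,-25,0],
  [20,-20,0],
], yaw=[2,2,2,2,2,2,2,2])

```text
t: 1.27
ee_pos: [196.1, 311.7, 283.1]
orientation: [-0.01, -3.141, -0.001]
ft_force: [0.1, 0.9, -0.6]
width: 87.9
grasp_force: 0.0
```

Request:
play_rows([
  [29,-30,0],
  [30,-30,0],
  [30,-30,0],
  [20,-36,0],
  [22,-34,0],
  [20,-36,0],
  [25,-32,0],
  [28,-30,0],
], yaw=[0,0,0,0,0,0,0,0])

```text
t: 1.93
ee_pos: [401.1, 55.0, 283.0]
orientation: [0.016, 3.141, 0.0]
ft_force: [-0.5, 1.8, -0.2]
width: 88.0
grasp_force: 0.0
```

Request:
play_rows([
  [20,-36,0],
  [20,-36,0],
  [15,-38,0],
  [10,-40,0],
  [10,-30,0],
  [0,0,0],
  [0,0,0],
], yaw=[0,0,0,0,0,0,0])

```text
t: 2.52
ee_pos: [475.9, -124.1, 282.5]
orientation: [-0.02, -3.141, -0.0]
ft_force: [-0.0, 0.9, 1.0]
width: 87.8
grasp_force: 0.0
```

```bash
cat >> h.py <<'E'
def wpts(d):
    P=cloud(d).reshape(-1,3);px=d['pixels'].reshape(-1,3).astype(int);ok=np.isfinite(P[:,0])
    w=ok&(px.min(1)>110)&((px.max(1)-px.min(1))<40)
    return P[w],P[ok]
E
python3 - <<'E'
from h import *
d=shot('wrist');save(d,'w1.png');print(ctrl.get_obs()['ee_pos'],np.round(d['W'],2).tolist())
w,P=wpts(d)
for c in((578,16),(524,-132),(529,-290)):
    try:
        s,f,k=fit(w,c);print(np.round(s,3),round(f,2),k)
    except Exception as e:print(e)
print(caps(P,0))
E
```

```text
[ 475.47931959 -122.91184561  282.41202303] [[0.01, -0.95, -0.3, 393.18], [1.0, 0.01, 0.0, -122.68], [-0.0, -0.3, 0.95, 443.76], [0.0, 0.0, 0.0, 1.0]]
[ 5.80316e+02  1.72340e+01 -2.30000e-02] 0.47 469
[ 5.25799e+02 -1.30404e+02 -6.20000e-02] 0.55 1033
[ 5.31142e+02 -2.88151e+02  1.09000e-01] 0.55 749
[(array([ 471., -295.]), 234), (array([ 507., -129.]), 217), (array([520.,  20.]), 199), (array([559.,  18.]), 193)]
```

View pics/w1.png

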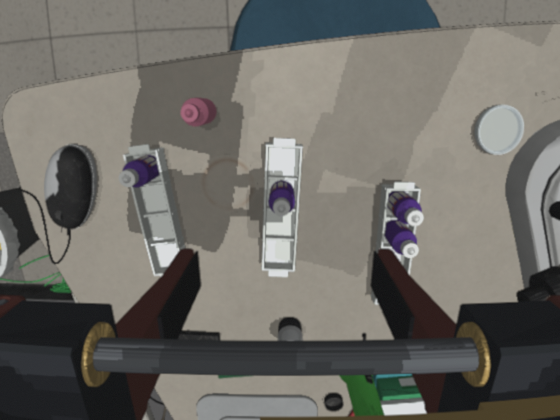

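The wrist view shows the pink bottle at (197,112), which I'll leave alone. The single purple bottles are at (133,172) in the right tray and (281,198) in the middle tray. The pair is at (407,210) in the target tray. I'll take the middle single first.

Request:
play_rows([
  [15,-3,-36],
  [14,-3,-36],
  [0,0,-36],
  [0,0,-35],
  [0,0,0],
], yaw=[-3,0,0,0,0])

```text
t: 2.98
ee_pos: [500.3, -125.9, 134.2]
orientation: [-0.094, -3.129, -0.004]
ft_force: [-1.6, 0.6, 0.2]
width: 87.5
grasp_force: 0.0
```

Run:
```python
from h import *
d=shot('wrist');save(d,'w2.png');print(ctrl.get_obs()['ee_pos'])
w,P=wpts(d)
s,f,k=fit(w,(525,-131));print(np.round(s,3),round(f,2),k)
print(caps(P,0))
```

```text
[ 502.05334619 -126.5856619   137.2006892 ]
[ 5.25809e+02 -1.30270e+02 -6.20000e-02] 0.56 2381
[(array([ 472., -295.]), 535), (array([ 507., -129.]), 547), (array([520.,  19.]), 506), (array([558.,  18.]), 426)]
```

Request:
play_rows([
  [0,0,0],
  [0,0,0],
], yaw=[0,0])

```text
t: 3.2
ee_pos: [506.2, -128.5, 142.0]
orientation: [0.096, 3.137, -0.001]
ft_force: [0.1, 0.6, -0.2]
width: 87.7
grasp_force: 0.0
```

Run:
```python
from h import *
for i in range(4):
    d=shot('wrist');o=ctrl.get_obs();print(o['t'],o['ee_pos'],o['qvel'][:3])
```

```text
3.25 [ 506.39712589 -128.70015305  142.20088975] [-0.00854261 -0.00230343  0.00116163]
3.3 [ 506.32406694 -128.85110762  142.11008541] [-0.00604378  0.00590638  0.00500195]
3.35 [ 506.12303647 -128.90057595  141.87254374] [-0.00277113  0.00810714  0.00756937]
3.4 [ 505.86515308 -128.94819362  141.54722982] [-0.00221245  0.01011055  0.00621485]
```

Request:
play_rows([
  [1,0,-36],
  [0,0,-36],
  [0,0,-22],
  [0,0,-12],
  [0,0,0],
  [0,0,0],
], yaw=[0,0,0,0,0,0])

```text
t: 3.9
ee_pos: [506.2, -128.9, 34.2]
orientation: [0.097, 3.14, -0.0]
ft_force: [0.4, -0.1, 0.4]
width: 87.9
grasp_force: 0.0
```

Request:
play_rows([
  [0,0,0],
  [0,0,0],
  [0,0,0],
  [0,0,0],
  [0,0,0],
  [0,0,0],
], yaw=[0,0,0,0,0,0], gripper=0.75)

```text
t: 4.4
ee_pos: [506.1, -128.8, 34.1]
orientation: [0.097, 3.139, -0.0]
ft_force: [-0.1, 0.4, -0.0]
width: 51.1
grasp_force: 0.0
```

Request:
play_rows([
  [0,0,0],
  [0,0,0],
  [0,0,0],
  [0,0,0],
  [0,0,0],
  [0,0,0],
], yaw=[0,0,0,0,0,0])

```text
t: 4.9
ee_pos: [505.8, -128.7, 33.6]
orientation: [-0.097, -3.14, -0.0]
ft_force: [0.2, 0.8, 0.0]
width: 30.1
grasp_force: 30.0
```

Request:
play_rows([
  [0,0,15],
  [0,0,30],
  [0,0,35],
  [10,10,20],
  [18,32,0],
  [18,32,0],
  [18,32,0],
  [18,32,0],
], yaw=[0,0,0,0,1,1,0.3,0])

```text
t: 5.57
ee_pos: [588.4, 10.6, 134.0]
orientation: [0.035, 3.141, -0.0]
ft_force: [0.1, 0.3, 0.1]
width: 29.8
grasp_force: 30.0
```

Request:
play_rows([
  [11,8,0],
  [0,0,0],
  [0,0,0],
  [0,0,0],
], yaw=[0,0,0,0])

```text
t: 5.9
ee_pos: [597.8, 16.6, 133.2]
orientation: [-0.035, -3.14, 0.0]
ft_force: [0.3, 0.2, -0.5]
width: 30.2
grasp_force: 30.0
```

Run:
```python
from h import *
d=shot('wrist');save(d,'w3.png');print(ctrl.get_obs()['ee_pos'])
w,P=wpts(d)
s,f,k=fit(w,(579,17));print(np.round(s,3),round(f,2),k)
print(caps(P,0))
```

```text
[597.73845186  16.25315315 133.34571647]
[ 5.8047e+02  1.7953e+01 -2.4000e-02] 0.54 2014
[(array([521.,  19.]), 743), (array([560.,  18.]), 669)]
```

View pics/w3.png

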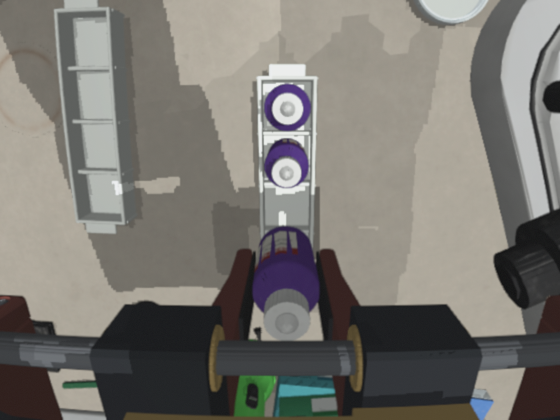

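Request:
play_rows([
  [1.5,1,-30],
  [0,0,-30],
  [0,0,-15],
  [0,0,0],
  [0,0,0],
], yaw=[0,0,0,0,0])

```text
t: 6.37
ee_pos: [599.3, 17.2, 58.2]
orientation: [-0.036, -3.139, 0.0]
ft_force: [0.6, 0.3, 0.2]
width: 30.1
grasp_force: 30.0
```

Request:
play_rows([
  [0,0,-6],
  [0,0,-6],
  [0,0,-6],
  [0,0,-5],
  [0,0,0],
  [0,0,0],
], yaw=[0,0,0,0,0,0])

```text
t: 6.87
ee_pos: [600.1, 18.3, 35.4]
orientation: [-0.034, -3.141, 0.0]
ft_force: [0.1, 0.1, -0.2]
width: 29.9
grasp_force: 30.0
```

Request:
play_rows([
  [0,0,-1.2],
  [0,0,0],
], yaw=[0,0])

```text
t: 7.03
ee_pos: [600.5, 18.3, 34.5]
orientation: [0.034, 3.141, 0.0]
ft_force: [0.9, -0.5, -0.5]
width: 29.9
grasp_force: 30.0
```

Request:
play_rows([
  [0,0,0],
  [0,0,0],
  [0,0,0],
  [0,0,0],
  [0,0,0],
], yaw=[0,0,0,0,0], gripper=0.3)

```text
t: 7.45
ee_pos: [600.4, 18.2, 34.6]
orientation: [0.034, 3.141, 0.0]
ft_force: [-0.2, 0.4, 0.4]
width: 59.3
grasp_force: 0.0
```

Request:
play_rows([
  [0,0,30],
  [0,0,35],
  [0,0,40],
  [-14,-35,0],
  [-14,-35,0],
  [-14,-35,0],
  [-14,-35,0],
  [-14,-35,0],
], yaw=[0,0,0,1.6,2,2,2,0])

```text
t: 8.12
ee_pos: [529.6, -158.1, 139.8]
orientation: [-0.178, 3.136, -0.0]
ft_force: [0.7, 0.1, -0.5]
width: 61.8
grasp_force: 0.0
```

Request:
play_rows([
  [-16,-36,0],
  [-16,-36,0],
  [-16,-36,0],
  [-12,-29,0],
  [0,0,0],
  [0,0,0],
  [0,0,0],
], yaw=[0,0,0,0,0,0,0])

```text
t: 8.7
ee_pos: [470.4, -293.4, 139.4]
orientation: [0.173, -3.137, -0.001]
ft_force: [-0.2, 0.6, 0.4]
width: 61.3
grasp_force: 0.0
```

Run:
```python
from h import *
d=shot('wrist');o=ctrl.get_obs();print(o['ee_pos'],o['orientation'])
w,P=wpts(d)
s,f,k=fit(w,(530,-289));print(np.round(s,3),round(f,2),k)
print(caps(P,0))
d=shot('scene');w,P=wpts(d);print(caps(P,0))
```

```text
[ 470.58702054 -292.8307199   139.40015872] [ 1.74955358e-01 -3.13655388e+00 -6.61207232e-04]
[ 5.31347e+02 -2.88467e+02  1.11000e-01] 0.58 1714
[(array([ 471., -295.]), 547)]
[(array([599.,  18.]), 36), (array([556.,  18.]), 44), (array([518.,  19.]), 46), (array([ 469., -296.]), 70)]
```

Request:
play_rows([
  [0.5,-1,-36],
  [0,0,-36],
  [0,0,-22],
  [0,0,-11.5],
  [0,0,0],
  [0,0,0],
], yaw=[0,0,0,0,0,0])

```text
t: 9.3
ee_pos: [471.3, -294.1, 34.1]
orientation: [0.176, -3.136, -0.001]
ft_force: [0.2, -0.0, -0.6]
width: 61.5
grasp_force: 0.0
```

Request:
play_rows([
  [0,0,0],
  [0,0,0],
  [0,0,0],
  [0,0,0],
  [0,0,0],
  [0,0,0],
  [0,0,0],
  [0,0,0],
], yaw=[0,0,0,0,0,0,0,0], gripper=0.75)

```text
t: 9.97
ee_pos: [471.2, -295.0, 34.5]
orientation: [-0.174, 3.136, -0.001]
ft_force: [-0.4, 0.1, 6.5]
width: 30.2
grasp_force: 30.0
```

Request:
play_rows([
  [0,0,15],
  [0,0,30],
  [0,0,35],
  [5,10,25],
  [17,31,0],
  [17,31,0],
  [17,31,0],
  [17,31,0],
], yaw=[0,0,0,0,-2,-2,-2,-1.6])

```text
t: 10.63
ee_pos: [544.2, -159.6, 139.2]
orientation: [0.038, 3.141, -0.0]
ft_force: [0.0, -0.8, 0.0]
width: 30.0
grasp_force: 30.0
```

Request:
play_rows([
  [17,31,0],
  [17,31,0],
  [17,31,0],
  [17,31,0],
  [17,31,0],
  [11,23,0],
  [0,0,0],
  [0,0,0],
], yaw=[0,0,0,0,0,0,0,0])

```text
t: 11.3
ee_pos: [639.8, 18.4, 138.5]
orientation: [-0.03, -3.141, 0.0]
ft_force: [-0.0, -1.1, -0.9]
width: 30.3
grasp_force: 30.0
```

Run:
```python
from h import *
d=shot('wrist');save(d,'w4.png');o=ctrl.get_obs();print(o['ee_pos'],o['orientation'])
w,P=wpts(d)
s,f,k=fit(w,(580,17));print(np.round(s,3),round(f,2),k)
print(caps(P,0))
```

```text
[639.29440275  17.31146461 138.4794347 ] [-3.24158410e-02 -3.14028234e+00  5.16918537e-04]
[ 5.80567e+02  1.79160e+01 -2.20000e-02] 0.61 2440
[(array([521.,  19.]), 834), (array([559.,  18.]), 721), (array([602.,  18.]), 641)]
```

View pics/w4.png

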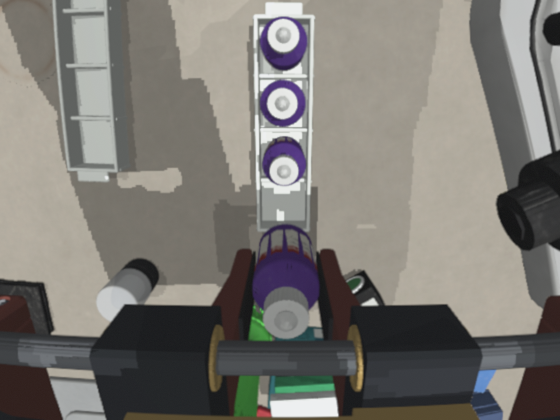

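Three bottles stand in the target tray (rows 40, 103 and 165 at col ~283). The held bottle is lined up with the last free pocket.

Request:
play_rows([
  [0,0.5,-32],
  [0,0,-32],
  [0,0,-17],
  [0,0,0],
  [0,0,0],
], yaw=[0,0,0,0,0])

```text
t: 11.77
ee_pos: [638.7, 16.4, 57.3]
orientation: [-0.036, -3.139, 0.0]
ft_force: [0.8, 0.5, 0.5]
width: 29.9
grasp_force: 30.0
```

Request:
play_rows([
  [0,0,-6],
  [0,0,-6],
  [0,0,-6],
  [0,0,-5],
  [0,0,0],
  [0,0,0],
], yaw=[0,0,0,0,0,0])

```text
t: 12.27
ee_pos: [639.9, 17.8, 34.9]
orientation: [0.034, 3.141, 0.0]
ft_force: [-0.1, -0.3, -0.9]
width: 30.2
grasp_force: 30.0
```

Request:
play_rows([
  [0,0,-0.5],
  [0,0,0],
  [0,0,0],
  [0,0,0],
  [0,0,0],
  [0,0,0],
  [0,0,0],
], yaw=[0,0,0,0,0,0,0], gripper=0.2)

```text
t: 12.85
ee_pos: [639.9, 17.7, 34.5]
orientation: [0.034, 3.141, -0.0]
ft_force: [1.3, 0.8, 0.0]
width: 69.5
grasp_force: 0.0
```

Request:
play_rows([
  [0,0,30],
  [0,0,35],
  [0,0,40],
  [-20,-25,0],
  [-20,-26,0],
  [-20,-26,0],
  [-20,-26,0],
  [-20,-25,0],
], yaw=[0,0,0,-1,-1.3,0,0,0])

```text
t: 13.52
ee_pos: [538.8, -111.2, 139.7]
orientation: [0.097, 3.14, -0.0]
ft_force: [0.6, -0.6, -0.0]
width: 70.1
grasp_force: 0.0
```

Request:
play_rows([
  [-15,-19,0],
  [0,0,0],
  [0,0,0],
  [0,0,0],
  [0,0,0],
], yaw=[0,0,0,0,0])

```text
t: 13.93
ee_pos: [525.8, -128.6, 139.6]
orientation: [0.096, 3.139, 0.0]
ft_force: [0.5, 0.0, 0.3]
width: 70.3
grasp_force: 0.0
```

Run:
```python
from h import *
d=shot('wrist');o=ctrl.get_obs();print(o['ee_pos'],o['orientation'],o['width'])
w,P=wpts(d)
for c in((525,-131),(531,-288)):
    s,f,k=fit(w,c);print(np.round(s,3),round(f,2),k)
d=shot('scene');w,P=wpts(d);print(caps(P,0))
```

```text
[ 525.69292486 -128.50992162  139.51847106] [ 9.52758047e-02  3.13962812e+00 -2.29984209e-05] 70.39034938374766
[ 5.25857e+02 -1.30323e+02 -6.20000e-02] 0.54 2468
[ 5.30720e+02 -2.87832e+02  1.11000e-01] 0.63 2069
[(array([633.,  16.]), 7), (array([598.,  18.]), 39), (array([556.,  18.]), 44), (array([517.,  19.]), 47)]
```

Request:
play_rows([
  [0,-0.5,-36],
  [0,0,-36],
  [0,0,-30],
  [0,0,-17],
  [0,0,-10],
  [0,0,0],
  [0,0,0],
], yaw=[0,0,0,0,0,0,0])

```text
t: 14.62
ee_pos: [525.2, -129.4, 10.5]
orientation: [-0.096, -3.14, -0.0]
ft_force: [0.4, 0.9, -0.1]
width: 70.7
grasp_force: 0.0
```

Request:
play_rows([
  [0,0,0],
  [0,0,0],
  [0,0,0],
  [0,0,0],
  [0,0,0],
  [0,0,0],
  [0,0,0],
], yaw=[0,0,0,0,0,0,0], gripper=0.65)

```text
t: 15.2
ee_pos: [525.4, -129.9, 11.3]
orientation: [0.097, 3.139, -0.0]
ft_force: [-2.0, 0.5, 7.1]
width: 42.5
grasp_force: 30.0
```

Request:
play_rows([
  [0,0,10],
  [0,0,25],
  [0,0,30],
  [0,0,25],
  [1,-35,0],
  [1,-36,0],
  [1,-36,0],
  [1,-36,0],
], yaw=[0,0,0,0,2.5,2.5,2.5,2.4])

```text
t: 15.87
ee_pos: [528.7, -274.1, 101.5]
orientation: [-0.179, 3.136, -0.0]
ft_force: [-0.0, 0.7, -0.9]
width: 42.9
grasp_force: 30.0
```

Request:
play_rows([
  [1,-14.5,0],
  [0,0,0],
  [0,0,0],
  [0,0,0],
  [0,0,0],
], yaw=[0,0,0,0,0])

```text
t: 16.28
ee_pos: [529.5, -285.6, 100.3]
orientation: [0.176, -3.136, -0.001]
ft_force: [-0.3, 0.4, -1.5]
width: 42.7
grasp_force: 30.0
```

```bash
cat >> h.py <<'E'
def fitz(w,c,z):
    q=w.copy();q[:,2]-=z-29;return fit(q,c,.11)
E
python3 - <<'E'
from h import *
d=shot('wrist');save(d,'w5.png');o=ctrl.get_obs();print(o['ee_pos'],o['orientation'],o['width'])
w,P=wpts(d)
k=(np.hypot(w[:,0]-531,w[:,1]+288)<95);print(np.histogram(w[k,2],range(0,140,5)))
print(fitz(w,(531,-288),119),fitz(w,(531,-288),29))
E
```

```text
[ 529.68281292 -285.70331251  100.39341009] [ 1.76009396e-01 -3.13591219e+00 -1.01145432e-03] 42.703780848244186
(array([ 3244,     0,     1,     7,     1,     6,     0,     0,     0,
           0,     0,     0,     0,     0,     0,     0,     0,     0,
           3, 15856,  1345,  1423,  1103,  6262,    25,     3,     4]), array([  0,   5,  10,  15,  20,  25,  30,  35,  40,  45,  50,  55,  60,
        65,  70,  75,  80,  85,  90,  95, 100, 105, 110, 115, 120, 125,
       130, 135]))
(array([ 5.30473947e+02, -2.85166634e+02,  1.12762665e-01]), np.float64(0.5854370575953332), 6286) (array([ 5.35444444e+02, -3.10222222e+02,  1.32222222e-01]), np.float64(0.0), 6)
```

View pics/w5.png

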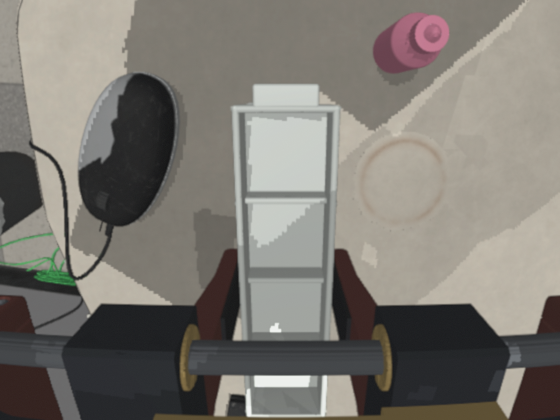

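Request:
play_rows([
  [0,-0.5,-25],
  [0,0,-20],
  [0,0,-9.5],
  [0,0,0],
  [0,0,0],
  [0,0,0],
  [0,0,0],
  [0,0,0],
], yaw=[0,0,0,0,0,0,0,0])

```text
t: 17.0
ee_pos: [530.5, -288.1, 47.0]
orientation: [-0.174, 3.135, -0.001]
ft_force: [-1.0, 0.5, -0.8]
width: 43.2
grasp_force: 30.0
```

Run:
```python
from h import *
d=shot('wrist');o=ctrl.get_obs();print(o['ee_pos'],o['orientation'],o['ft_force'])
w,P=wpts(d)
print(fitz(w,(531,-288),65))
```

```text
[ 530.3589133  -288.070663     46.87673442] [-1.73906127e-01  3.13554698e+00 -1.25690106e-03] [-0.9202814   0.86019409 -1.38952658]
(array([ 5.31064545e+02, -2.87624605e+02,  1.11669787e-01]), np.float64(0.6142741108784983), 6553)
```

Measured (531.1,-287.6,0.112) against the target (531.0,-288.1,0.111), so it's aligned. I'll lower it slowly.

Request:
play_rows([
  [0,-0.3,-2],
  [0,0,-2],
  [0,0,-2],
  [0,0,-2],
  [0,0,0],
  [0,0,0],
], yaw=[0,0,0,0,0,0])

```text
t: 17.55
ee_pos: [529.7, -288.0, 37.7]
orientation: [0.174, -3.136, -0.0]
ft_force: [-0.1, 0.7, -0.7]
width: 42.8
grasp_force: 30.0
```

Request:
play_rows([
  [0,0,-1],
  [0,0,-1],
  [0,0,-1],
  [0,0,0],
  [0,0,0],
], yaw=[0,0,0,0,0])

```text
t: 17.97
ee_pos: [529.9, -288.1, 35.3]
orientation: [-0.174, 3.137, -0.0]
ft_force: [-1.0, 0.1, 3.6]
width: 42.7
grasp_force: 30.0
```

Request:
play_rows([
  [0,0,-0.7],
  [0,0,0],
  [0,0,0],
], yaw=[0,0,0])

```text
t: 18.22
ee_pos: [529.9, -288.1, 35.2]
orientation: [-0.174, 3.137, -0.0]
ft_force: [-3.8, 0.6, 10.6]
width: 42.7
grasp_force: 30.0
```

Request:
play_rows([
  [0,0,0],
  [0,0,0],
  [0,0,0],
  [0,0,0],
  [0,0,0],
  [0,0,0],
], yaw=[0,0,0,0,0,0], gripper=0.2)

```text
t: 18.72
ee_pos: [529.8, -288.0, 34.1]
orientation: [0.174, -3.137, -0.0]
ft_force: [-0.4, 0.5, 0.8]
width: 70.5
grasp_force: 0.0
```

Request:
play_rows([
  [0,0,20],
  [0,0,30],
  [0,0,40],
  [-15,0,38],
  [-30,0,20],
  [-30,0,0],
  [0,0,0],
  [0,0,0],
], yaw=[0,0,0,0,0,0,0,0])

```text
t: 19.38
ee_pos: [453.9, -288.1, 182.8]
orientation: [-0.172, 3.136, -0.0]
ft_force: [0.3, -0.5, 0.5]
width: 70.3
grasp_force: 0.0
```

Run:
```python
from h import *
d=shot('wrist');w,P=wpts(d);o=ctrl.get_obs();print(o['t'])
r,_,_=fitz(w,(531,-288),53);print(r)
for z in(53,29):print(z,fitz(w,(531,-288),z))
# rim height along x
c,s=np.cos(r[2]),np.sin(r[2]);q=w[:,:2]-r[:2];x=c*q[:,0]+s*q[:,1];y=-s*q[:,0]+c*q[:,1]
for sy in(-20,20):
    for xx in(-70,-40,-10,20,50,70):
        k=(abs(x-xx)<8)&(abs(y-sy)<1.5)&(w[:,2]>40);print(sy,xx,k.sum(),np.round(np.median(w[k,2]),1) if k.any() else None)
b=shot('side');a=shot('scene')
for d in(a,b):
    w,P=wpts(d);print(caps(P,0),fitz(w,(530,-289),53),fit(w,(579,17))[0])
cv2.imwrite('pics/fin.png',cv2.resize(np.hstack([a['pixels'][150:380,180:460],b['pixels'][150:380,180:460]])[:,:,::-1],(800,329)))
```

```text
19.4333
[ 5.31408854e+02 -2.87499704e+02  1.12569929e-01]
53 (array([ 5.31408854e+02, -2.87499704e+02,  1.12569929e-01]), np.float64(0.5624598422812896), 1460)
29 (array([ 5.14717563e+02, -2.74781974e+02, -8.43671429e-03]), np.float64(5.624194218400793), 4062)
-20 -70 61 52.9
-20 -40 59 52.7
-20 -10 68 52.4
-20 20 56 52.6
-20 50 52 52.7
-20 70 25 52.3
20 -70 56 53.1
20 -40 59 52.6
20 -10 51 52.6
20 20 44 52.8
20 50 43 52.8
20 70 18 52.6
[(array([638.,  17.]), 38), (array([598.,  17.]), 38), (array([556.,  18.]), 41), (array([518.,  18.]), 49)] (array([ 5.27895002e+02, -2.88624236e+02,  1.11337080e-01]), np.float64(0.5953781433917864), 367) [ 5.78553192e+02  1.67925963e+01 -1.69579324e-02]
[(array([600.,  17.]), 33), (array([559.,  16.]), 35), (array([519.,  18.]), 39)] (array([ 5.29701512e+02, -2.90157126e+02,  1.13858763e-01]), np.float64(0.6428861895786829), 562) [ 5.85348880e+02  1.57205772e+01 -2.24406714e-02]
```

View pics/fin.png

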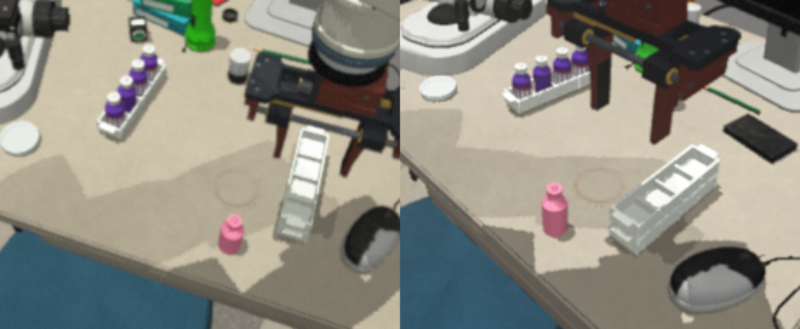

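The picture shows four upright bottles in the left tray and the two empty trays stacked. The upper rim is level at about 53 mm, against 54 mm when seated, so it is seated squarely. The robot is clear.

```bash
python3 -c "
from workcell import ticket
print(ticket.close_job())"
```

```text
the job is handed in; nothing more can be done
None
```

The left tray now holds all four bottles upright, the two empty trays are stacked and seated (upper rim level at about 53 mm), and I handed the job in at about 19.5 s of the 69 s allowed; the verdict wasn't shown.

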